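# Nest two L-brackets in the spray tray

### The arm

A 7-joint arm with a two-finger parallel gripper is mounted at the origin on the work surface. World frame = base frame: x ahead of the robot, y to its left, z up, the work surface at z = 0. Lengths are in m, angles in rad, forces in N, time in s.
With the tool pointing down it reaches from about 0.425 to 0.975 m from the base axis. Payload 16.7 kg.
Tool frame: the origin (TCP) lies between the finger pads; the fingertips stand arm.tips_ahead ahead of it and the grasp point (between the pads) lies 8 mm behind it (arm.tips_ahead is the distance from the TCP to the fingertips, in m); z points along the fingers, y is the line along which they close (so a half turn about z gives the same grasp; the last joint's range is limited). The gripper opens to 85 mm and grips with 20 to 120 N. Pads are 22 mm wide; open, the fingers measure 114 mm over their backs; the gripper's body (76 mm by 85 mm) begins 54 mm behind the grasp point. The pads swing forward as they close: fully open they stand 13 mm farther back than shut.
Start: joints at [-1.353, 0.426, 0.074, 1.606, -0.034, 1.111, -0.067], TCP at [0.242, 0.63, 0.242] pointing down, gripper open.
Joint ranges: [-2.85, 2.85], [-0.5, 2.14], [-1.23, 1.37], [0.21, 2.46], [-1.02, 4.16], [0.16, 2.05], [-2.73, 2.73]. Speed limits (rad/s): [1.89, 1.89, 2.39, 2.39, 3.01, 3.01, 3.01].

### API

Orientations are given as a rotation vector (axis times angle).
In Python, from workcell import telemetry, grab_frame, camera_info, arm, search_frame, silhouettes, spot_point gives the robot as it stands.
- The arm moves only by the tool servo_tool, never from a script. Its argument "commands" is a list of rows, each a list of 2 entries, a list of its own where there are three numbers: the shift along the tool's x, y, z in mm, then the turn about the tool's z in degrees. In form: [[[tx, ty, tz], twist], ...]. A call has 1 to 20 rows; each row shifts and turns the commanded pose from where the row before left it, along the tool's axes as they then stand; what a row does not reach is not made up. A row lasts 1/8 s, in which the tool goes at most 62.5 mm and 10.7 degrees, less where a joint would pass 70% of its speed; a pose out of reach is approached as far as the arm can. A call is refused whole if a number of a shift passes 62.5 or a number of a turn 10.7, either way. A call with a gripper value outside its range is refused whole. "fingers" is the closure in counts, from 0 (fully open) to 255 (shut), set as the call begins (left out, the last holds). The fingers move at their own pace and stop on an object; "newtons" is the grip in N (left out, the last holds). Time passes only in rows, so rows that do not move let the fingers close. It gives the time, the measured TCP pose, the force, the opening and the grip force at its end, in the units of the state.
- telemetry.observe(): the state, without advancing time (a new reading comes with each control period).
- grab_frame(name): name is "scene" or "top" or "wrist"; returns the picture (384x512x3 uint8, blue, green, red); there is no depth.
- camera_info(name): a dict with "intrinsics" (3x3 intrinsics, pixels), "position" and "orientation" of the camera in the world. Camera axes: x right, y down, z forward; pixel columns grow to the right and rows downward; lengths in m; the calibration is good to about 2 mm. A picture is of the moment at which its call begins: read the wrist's pose just before it. camera_info takes no time and is no camera call; for the wrist camera it gives the pose at the moment of the call.
- arm.sign_off(): hands the job in; it is judged then, once.
Trained networks look in the newest picture that a camera, given by its name, has taken for a name from the list of things; names that differ only in an ending like _2 or _b are one class to them, and where a whole thing is asked for, a point or a joint stands for the part that bears it (a point fixed in the world has none). Each returns a list of dicts, best first, with "score" (0 to 1); they miss things now and then, are a little off and sometimes report something else, mostly with a low value. They report only what shows in the picture. A call takes as long as a camera call. They do not tell look-alikes from the thing itself.
- search_frame(query, camera): "rect" ([centre column, centre row, width, height] in pixels, round what is visible of it).
- silhouettes(query, camera): "pixels" (384x512 bool, what is visible of it) and "rect" ([centre column, centre row, width, height] in pixels, round what is visible of it).
- spot_point(query, camera): "centre" ([column, row] in pixels: a listed point, or the origin of a listed thing).
The state is a dict: "t": time; "joints": joint angles; "qvel": joint speeds; "joint_efforts": joint torques, N m; "ee_pos": TCP position; "tcp_rot": TCP orientation; "ft_force": force on the tool from outside, world axes, zero at the start; "ft_torque": the same for the moment, N m; "opening": opening from 0.0 (shut) to 1.0 (fully open); "gripper_force": force on a finger pad.
Only numpy, scipy, OpenCV 4.12 (cv2) and the standard library are available. Lean on these libraries where they do the work, as an engineer would, in place of code of your own. Each camera call takes 0.05 s, during which the arm holds its last target. There are 200 camera calls.

### The job

Pack the two L-shaped aluminium brackets into the empty dark steel spray tray, ready for painting: turn them so that they nest into each other, and leave both lying flat on the tray's floor, lugs up, neither resting on the rim or on the other. Leave the straight plate and the roll of tape where they are.

Things in the scene. Friction and masses are not known exactly. Their poses are not given: they have to be found in the camera images.
- ell_a_lug (a point): First aluminium L-plate, 8 mm thick, 90 x 90 mm, legs 45 mm wide, about 0.2 kg, flat on the bench, lug up. The point is on the grip lug (24 mm along x, 10 mm thick in y, top 55 mm above the plate's underside), 38 mm above the underside. z up; x, y run along the legs. Seen from the point the outer corner is at x = y = -32.5 mm; one leg ends at x = 57.5, the other at y = 57.5, the inner corner is at x = y = 12.5 mm.
- ell_b_lug (a point): Second aluminium L-plate, 8 mm thick, 90 x 90 mm, legs 45 mm wide, about 0.2 kg, flat on the bench, lug up. The point is on the grip lug (24 mm along x, 10 mm thick in y, top 55 mm above the plate's underside), 38 mm above the underside. z up; x, y run along the legs. Seen from the point the outer corner is at x = y = -32.5 mm; one leg ends at x = 57.5, the other at y = 57.5, the inner corner is at x = y = 12.5 mm.
- tray_floor (a point): Dark steel tray fixed to the bench. The point is the centre of its floor's upper face, 4 mm above the bench; x along the short side, y the long side. Inside 120 (x) x 165 (y) mm, walls 4 mm thick, rim 16 mm above the bench. The brackets fit only nested: one's outer corner in a tray corner, the other turned half round, in the opposite corner, about 10 mm free round each.
- strip: Bystander: a straight aluminium plate 135 (x) x 45 (y) x 8 mm with a lug at its middle like those of the brackets, 55 mm high in all; origin at the centre of its underside.
- tape: Bystander: a roll of green masking tape lying flat, 100 mm across, 36 mm high; origin at the centre of its underside.
Not all that is in view belongs to the job. Leave any pink or red look-alike of the part that bears ell_a_lug alone.

How it is judged:
At the end, for the whole second after the job is handed in: Both L-brackets lie inside the tray (each lug within the tray's inner outline), flat on its floor with the lugs up: lug point 35 to 41 mm above the floor (38 when flat) and tilted less than 2.5 degrees (x of ell_a_lug in the frame of tray_floor between -0.06 and 0.06 m and y of ell_a_lug in the frame of tray_floor between -0.0825 and 0.0825 m and z of ell_a_lug in the frame of tray_floor between 0.035 and 0.041 m and angle between each of ell_a_lug, ell_b_lug's own z axis and vertical below 0.045 rad and x of ell_b_lug in the frame of tray_floor between -0.06 and 0.06 m and y of ell_b_lug in the frame of tray_floor between -0.0825 and 0.0825 m and z of ell_b_lug in the frame of tray_floor between 0.035 and 0.041 m); the robot touches nothing.
It fails at once if the straight plate is shifted by more than 25 mm (distance of strip from where it was at the start of the episode above 0.025 m).
It fails at once if the roll of tape is shifted by more than 25 mm (distance of tape from where it was at the start of the episode above 0.025 m).
It also fails if it takes over 56 s, if anything falls off the work surface, if the arm or the gripper's body presses on something with over 40 N, if the wrist force passes 120 N, or if a joint passes its speed limit or range.

## Working session

There is one attempt and no reset: what is moved stays moved. The work goes in short steps, Python scripts to look and compute and a tool call to move; the robot and the scene stay as the last step left them, time stands still between calls to the robot, and variables do not carry over. Pictures are saved under pics/ and viewed, at most 10 in all, crops included, and the job is handed in when it is done.

Besides the shell and the picture viewer there is one more tool, called after "Emit:" by a JSON object that holds its "method" and its "body". servo_tool: Moves the arm, as the interface text tells. Its arguments: {"type":"object","properties":{"commands":{"type":"array"},"fingers":{"type":"number"},"newtons":{"type":"number"}},"required":["commands"]}

```bash
mkdir -p pics; ls; cat > h.py <<'E'
import numpy as np, cv2
from scipy.spatial.transform import Rotation as R
from workcell import telemetry, grab_frame, camera_info, arm, search_frame, silhouettes, spot_point
def cam(n):
    c=camera_info(n); o=np.array(c["orientation"],float)
    Rm=o if o.shape==(3,3) else (R.from_rotvec(o).as_matrix() if o.size==3 else R.from_quat(o).as_matrix())
    return np.array(c["intrinsics"]),np.array(c["position"]),Rm
def px2w(n,uv,z,c=None):
    K,p,Rm=c or cam(n); uv=np.atleast_2d(uv).astype(float)
    d=(Rm@np.linalg.inv(K)@np.c_[uv,np.ones(len(uv))].T).T
    return p+d*((z-p[2])/d[:,2])[:,None]
def w2px(n,P,c=None):
    K,p,Rm=c or cam(n); q=(K@Rm.T@(np.atleast_2d(P)-p).T).T
    return q[:,:2]/q[:,2:]
E
python3 - <<'E'
from h import *
print(camera_info("top"),camera_info("scene")); print(arm.tips_ahead, telemetry.observe())
a=grab_frame("top"); cv2.imwrite("pics/top0.png",a)
for q in ["ell_a_lug","tray_floor","strip","tape"]:
    for r in spot_point(q,"top"): print(q,r, px2w("top",r["centre"],.038 if 'ell' in q else .004)[0].round(4))
E
```

```text
pics
{'intrinsics': array([[410.15271001,   0.        , 256.52603627],
       [  0.        , 410.15271001, 193.67209158],
       [  0.        ,   0.        ,   1.        ]]), 'position': array([ 0.43420586, -0.05362593,  1.319642  ]), 'orientation': array([-2.18781731,  2.19027456, -0.05752694])} {'intrinsics': array([[386.95266613,   0.        , 257.41812811],
       [  0.        , 386.95266613, 190.80497871],
       [  0.        ,   0.        ,   1.        ]]), 'position': array([1.10969888, 0.25292496, 0.90364001]), 'orientation': array([-1.40218799, -2.28026245,  0.81464945])}
0.011 {'t': 0.0, 'joints': array([-1.35351895,  0.42671112,  0.0738394 ,  1.60660839, -0.03409863,
        1.11076981, -0.06710857]), 'qvel': array([-8.45872993e-04,  1.55129771e-03, -4.25837270e-05,  1.34172733e-03,
       -1.33503477e-04, -4.24768049e-04, -7.03083455e-05]), 'joint_efforts': array([ 1.46393420e-03, -9.49837947e+01,  3.76211867e+00, -4.63508034e+01,
        1.95640133e-02,  1.01658612e-02,  2.37487222e-05]), 'ee_pos': array([0.2419425 , 0.62973842, 0.24162355]), 'tcp_rot': array([-5.72928105e-01, -3.08876594e+00,  1.93161958e-03]), 'ft_force': array([0.45255848, 0.39608977, 0.1297601 ]), 'ft_torque': array([0.01304201, 0.01652669, 0.03403745]), 'gripper_force': 0.0, 'opening': 0.9994061932746284}
ell_a_lug {'centre': [334.5, 210.8], 'score': 0.84} [ 0.4552 -0.2895  0.038 ]
ell_a_lug {'centre': [377.8, 253.6], 'score': 0.6} [ 0.3225 -0.4219  0.038 ]
ell_a_lug {'centre': [379.0, 195.1], 'score': 0.59} [ 0.504  -0.4289  0.038 ]
tray_floor {'centre': [254.3, 184.5], 'score': 0.72} [ 0.5406 -0.039   0.004 ]
strip {'centre': [301.0, 139.7], 'score': 0.72} [ 0.6858 -0.1902  0.004 ]
tape {'centre': [142.3, 206.5], 'score': 0.9} [0.4702 0.3209 0.004 ]
```

```bash
python3 - <<'E'
import cv2
a=cv2.imread("pics/top0.png"); cv2.imwrite("pics/top0c.png",cv2.resize(a[100:300,220:420],(600,600),interpolation=cv2.INTER_CUBIC))
E
```

```text
(no output)
```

View pics/top0.png

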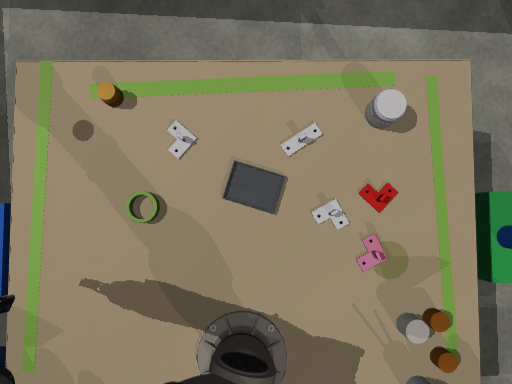

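View pics/top0c.png

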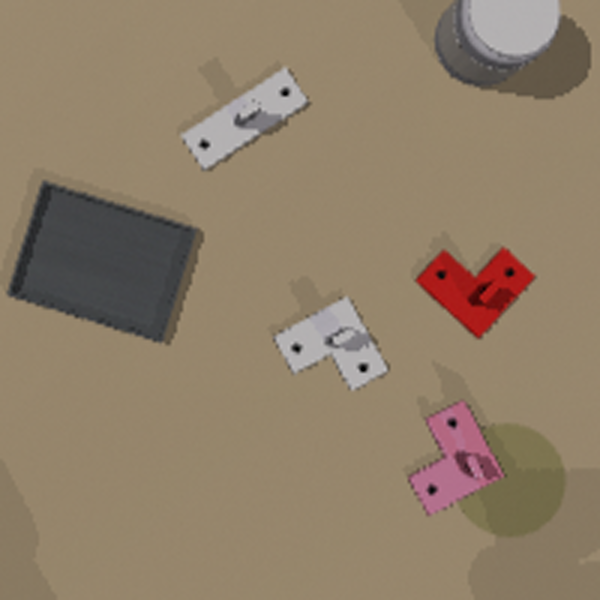

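The aluminium brackets are the two unpainted ones: px (331,213), confirmed in the crop as grey aluminium with a lug, and px (182,139). I rule out red (379,196) and pink (372,254) as look-alikes, and the strip at (301,139) is a bystander. The tray is at (254,186). Next I fit poses by matching projected models to the picture.

```bash
cat > fit.py <<'E'
from h import *
from scipy.optimize import minimize
L=np.array([[-32.5,-32.5],[57.5,-32.5],[57.5,12.5],[12.5,12.5],[12.5,57.5],[-32.5,57.5]])/1e3
LUG=np.array([[-12,-5],[12,-5],[12,5],[-12,5]])/1e3
T=np.array([[-64,-86.5],[64,-86.5],[64,86.5],[-64,86.5]])/1e3
S=8
def W(pts,x,z): 
    c,s=np.cos(x[2]),np.sin(x[2]); return np.c_[pts@np.array([[c,s],[-s,c]])+x[:2],np.full(len(pts),z)]
def render(kind,x,n,c,z0,org,size):
    m=np.zeros((size[1]*S,size[0]*S),np.uint8)
    def px(P): return np.round(((w2px(n,P,c)-org+.5)*S-.5)*16).astype(np.int32)
    def prism(p,a,b):
        A=px(W(p,x,a));B=px(W(p,x,b))
        for i in range(len(p)):
            j=(i+1)%len(p); cv2.fillConvexPoly(m,cv2.convexHull(np.array([A[i],A[j],B[j],B[i]])),1,shift=4)
        cv2.fillPoly(m,[B.reshape(-1,1,2)],1,shift=4)
    if kind=="L": prism(L,z0,z0+.008); prism(LUG,z0+.008,z0+.055)
    else: prism(T,0,.016)
    return cv2.resize(m.astype(np.float32),tuple(size),interpolation=cv2.INTER_AREA)
def fit(kind,mask,n,c,x0s,z0=0.):
    ys,xs=np.nonzero(mask); o=np.array([xs.min()-10,ys.min()-10]); sz=np.array([xs.max()+11,ys.max()+11])-o
    o0=np.maximum(o,0); M=np.zeros((sz[1],sz[0]),np.float32)
    sub=mask[o0[1]:o[1]+sz[1],o0[0]:o[0]+sz[0]]; d=o0-o; M[d[1]:d[1]+sub.shape[0],d[0]:d[0]+sub.shape[1]]=sub
    def f(x): 
        r=render(kind,x,n,c,z0,o,sz); return 1-np.minimum(r,M).sum()/np.maximum(r,M).sum()
    best=None
    for x0 in x0s:
        x0=np.array(x0); sim=np.vstack([x0]+[x0+d for d in np.diag([.012,.012,.2])])
        r=minimize(f,x0,method="Nelder-Mead",options=dict(initial_simplex=sim,xatol=1e-5,fatol=1e-5,maxiter=150))
        if best is None or r.fun<best.fun: best=r
    return best.x,1-best.fun
def blob(img,kind,uv,thr):
    g=img.astype(int); b=g.max(2)
    m=((b>thr)&(np.ptp(g,axis=2)<35)) if kind=="L" else (b<thr)
    n,l,st,ce=cv2.connectedComponentsWithStats(m.astype(np.uint8)); 
    i=min((k for k in range(1,n) if st[k,4]>100),key=lambda k:np.hypot(*(ce[k]-uv)))
    mm=(l==i).astype(np.uint8); return cv2.morphologyEx(mm,cv2.MORPH_CLOSE,np.ones((5,5))).astype(bool),st[i,4]
E
python3 - <<'E'
from fit import *
img=cv2.imread("pics/top0.png"); c=cam("top")
for nm,kind,uv,thr in [("A","L",(331,213),150),("B","L",(182,139),150),("tray","T",(254,186),90)]:
    m,a=blob(img,kind,uv,thr)
    s=silhouettes("ell_a_lug" if kind=="L" else "tray_floor","top")
    for src in [m]+[r["pixels"] for r in s if np.hypot(*(np.array(r["rect"][:2])-uv))<25]:
        p=px2w("top",np.argwhere(src)[:,::-1].mean(0),.008,c)[0]
        x,i=fit(kind,src,"top",c,[(p[0],p[1],t) for t in (np.arange(0,6.2,.785) if kind=="L" else (0,.4,.8,1.2,1.6,2,2.4,2.8))])
        print(nm,src.sum(),x.round(4),np.degrees(x[2]).round(1),round(i,3))
rot=R.from_rotvec(telemetry.observe()["tcp_rot"]).as_matrix(); print(rot.round(3))
E
```

```text
A 587 [ 0.4524 -0.2847  2.0714] 118.7 0.923
A 614 [ 0.4525 -0.2852  2.0707] 118.6 0.949
B 523 [0.6908 0.1961 0.8484] 48.6 0.845
tray 2166 [ 0.5323 -0.0373 -0.3014] -17.3 0.977
tray 2111 [ 0.5332 -0.0367  2.8533] 163.5 0.957
[[-0.933  0.359 -0.   ]
 [ 0.359  0.933 -0.   ]
 [ 0.    -0.    -1.   ]]
```

```bash
cat >> h.py <<'E'
def tp():
    s=telemetry.observe(); return np.array(s["ee_pos"]),R.from_rotvec(s["tcp_rot"]).as_matrix(),s
def go(tgt,yaw_deg):
    """shift in present tool axes (mm) and twist (deg) to bring TCP to tgt with tool x at yaw_deg"""
    p,r,s=tp(); y=np.degrees(np.arctan2(r[1,0],r[0,0])); d=(yaw_deg-y+180)%360-180
    print("t",round(s["t"],2),"p",p.round(4),"yaw",round(y,2),"tilt",np.degrees(np.arccos(-r[2,2])).round(2),"j7",s["joints"][6].round(2),"shift",(r.T@(np.array(tgt)-p)*1e3).round(1),"twist",round(-d,2))
E
python3 - <<'E'
from h import *
p,r,s=tp(); K,c,Rc=cam("wrist"); print("cam in tool",(r.T@(c-p)).round(4)); print((r.T@Rc).round(3)); print(K[0,0])
go([.69,.196,.25],48.6)
E
```

```text
cam in tool [ 0.0848 -0.0005 -0.131 ]
[[-0.    -0.946 -0.325]
 [ 1.     0.    -0.001]
 [ 0.001 -0.325  0.946]]
292.44490136262453
t 0.4 p [0.242  0.63   0.2422] yaw 158.98 tilt 0.01 j7 -0.07 shift [-573.8 -244.5   -7.8] twist 110.38
```

Emit:
{"method": "servo_tool", "body": {"commands": [[[-47.8,-20.4,-0.6],0],[[-47.8,-20.4,-0.6],0],[[-47.8,-20.4,-0.6],0],[[-47.8,-20.4,-0.6],0],[[-47.8,-20.4,-0.6],0],[[-47.8,-20.4,-0.6],0],[[-47.8,-20.4,-0.6],0],[[-47.8,-20.4,-0.6],0],[[-47.8,-20.4,-0.6],0],[[-47.8,-20.4,-0.6],0],[[-47.8,-20.4,-0.6],0],[[-47.8,-20.4,-0.6],0]], "fingers": 0}}

```text
t: 1.9
ee_pos: [0.6908, 0.1947, 0.2496]
tcp_rot: [0.573, 3.089, 0.0]
ft_force: [0.3, 0.1, 0.2]
opening: 0.996
gripper_force: 0.0
```

Emit:
{"method": "servo_tool", "body": {"commands": [[[0,0,0],10.5],[[0,0,0],10.5],[[0,0,0],10.5],[[0,0,0],10.5],[[0,0,0],10.5],[[0,0,0],10.5],[[0,0,0],10.5],[[0,0,0],10.5],[[0,0,0],10.5],[[0,0,0],10.5],[[0,0,0],5.4],[[0,0,0],0]]}}

```text
t: 3.4
ee_pos: [0.6896, 0.196, 0.2493]
tcp_rot: [2.863, 1.294, -0.001]
ft_force: [-0.4, 0.8, -0.7]
opening: 1.003
gripper_force: 0.0
```

```bash
cat > look.py <<'E'
from fit import *
def look(name,x0,zplate=0.):
    c=cam("wrist"); img=grab_frame("wrist"); cv2.imwrite(name,img)
    uv=w2px("wrist",[[x0[0],x0[1],.02]],c)[0]; print("exp px",uv.round())
    for r in silhouettes("ell_a_lug","wrist"):
        m=r["pixels"]; p=px2w("wrist",np.argwhere(m)[:,::-1].mean(0),.01,c)[0]
        if np.hypot(*(p[:2]-x0[:2]))>.06: print("other",np.round(r["rect"]),p.round(3),r["score"]); continue
        x,i=fit("L",m,"wrist",c,[x0,(p[0],p[1],x0[2])],zplate); print("sil",r["score"],x.round(4),np.degrees(x[2]).round(2),round(i,3))
    for r in spot_point("ell_a_lug","wrist")[:2]: print("spot",r, px2w("wrist",r["centre"],.038+zplate,c)[0].round(4))
E
python3 - <<'E'
from look import *
look("pics/w1.png",(.6908,.1961,.8484)); go([.69,.196,.25],48.6)
E
```

```text
exp px [259. 161.]
t 3.55 p [0.6897 0.1958 0.2495] yaw 48.7 tilt 0.01 j7 -0.77 shift [ 0.3  0.1 -0.5] twist 0.1
```

View pics/w1.png

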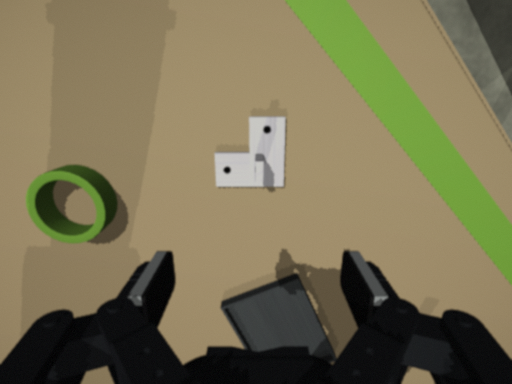

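The picture shows the aluminium bracket at (255,158), lug near (259,168) and outer corner bottom right. It is already square to the tool. The tape is at (72,203) and the tray at (275,315). The network missed the bracket, so I segment it by brightness.

```bash
cat >> look.py <<'E'
def fitblob(name,x0,z0=0.,thr=130):
    img=cv2.imread(name); c=cam("wrist"); uv=w2px("wrist",[[x0[0],x0[1],.01+z0]],c)[0]
    m,a=blob(img,"L",uv,thr); x,i=fit("L",m,"wrist",c,[x0],z0); print("blob",a,x.round(4),np.degrees(x[2]).round(2),round(i,3)); return x
E
python3 - <<'E'
from look import *
x=fitblob("pics/w1.png",(.6908,.1961,.8484))
go([*x[:2],.046],np.degrees(x[2]))
E
```

```text
blob 3555 [0.6892 0.1929 0.8542] 48.94 0.879
t 3.55 p [0.6897 0.1958 0.2495] yaw 48.7 tilt 0.01 j7 -0.77 shift [ -2.5   1.6 203.5] twist -0.24
```

```bash
python3 - <<'E'
from look import *
x=(.6892,.1929,.8542); c=cam("wrist")
m,a=blob(cv2.imread("pics/w1.png"),"L",w2px("wrist",[[.6892,.1929,.01]],c)[0],130)
print("proj",w2px("wrist",W(L,x,.008),c).round(1).tolist())
P=w2px("wrist",W(LUG,x,.055),c).round(1).tolist(); print("lugtop",P)
ys,xs=np.nonzero(m); print("blob",xs.min(),xs.max(),ys.min(),ys.max())
img=cv2.imread("pics/w1.png"); big=cv2.resize(img[100:210,195:305],(770,770)[:2][::1],interpolation=cv2.INTER_CUBIC)[:770]
big=cv2.resize(img[100:200,200:300],(600,600),interpolation=cv2.INTER_CUBIC)
f=lambda q:np.round((np.array(q)-[200,100]+.5)*6).astype(np.int32).reshape(-1,1,2)
cv2.polylines(big,[f(w2px("wrist",W(L,x,.008),c))],True,(0,0,255)); cv2.polylines(big,[f(P)],True,(255,0,0)); cv2.imwrite("pics/w1c.png",big)
E
```

```text
proj [[283.5, 185.5], [285.3, 116.1], [248.9, 116.2], [249.3, 152.3], [214.3, 152.4], [216.1, 185.8]]
lugtop [[263.6, 181.0], [263.7, 160.7], [254.9, 160.8], [255.0, 181.0]]
blob 214 286 116 187
```

View pics/w1c.png

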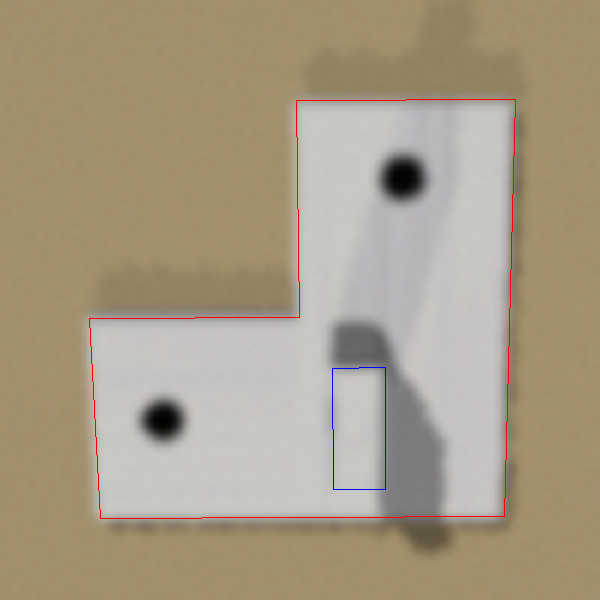

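The projected outline and lug top lie on the edges in the crop. That gives bracket B at (0.6892, 0.1929), yaw 48.9°. Descending to TCP z 0.030, which puts the grasp point at 38 mm.

Emit:
{"method": "servo_tool", "body": {"commands": [[[-2.5,1.6,40],-0.2],[[0,0,45],0],[[0,0,45],0],[[0,0,45],0],[[0,0,30],0],[[0,0,14.5],0],[[0,0,0],0]]}}

```text
t: 4.42
ee_pos: [0.6891, 0.1927, 0.0297]
tcp_rot: [-2.861, -1.298, 0.001]
ft_force: [0.0, -0.5, 1.0]
opening: 1.003
gripper_force: 0.0
```

Emit:
{"method": "servo_tool", "body": {"commands": [[[0,0,0],0],[[0,0,0],0],[[0,0,0],0],[[0,0,0],0],[[0,0,0],0],[[0,0,0],0],[[0,0,0],0],[[0,0,0],0]], "fingers": 255, "newtons": 50}}

```text
t: 5.42
ee_pos: [0.6895, 0.1929, 0.0304]
tcp_rot: [-2.861, -1.297, -0.001]
ft_force: [-2.4, 0.4, 6.1]
opening: 0.112
gripper_force: 50.0
```

Emit:
{"method": "servo_tool", "body": {"commands": [[[0,0,-10],0],[[0,0,-40],0],[[0,0,-50],0],[[0,0,-50],0],[[0,0,-40],0],[[0,0,0],0]]}}

```text
t: 6.18
ee_pos: [0.6906, 0.1928, 0.2239]
tcp_rot: [2.861, 1.297, 0.008]
ft_force: [0.9, -0.1, -2.1]
opening: 0.112
gripper_force: 49.0
```

```bash
python3 - <<'E'
from h import *
print(telemetry.observe()["opening"],telemetry.observe()["gripper_force"]); go([.50,-.142,.22],72.7)
E
```

```text
0.1115067921389941 48.95992577075958
t 6.17 p [0.6906 0.1928 0.2239] yaw 48.77 tilt 0.29 j7 -0.76 shift [-377.4   77.4    2.3] twist -23.93
```

Held: weight about 2 N, opening 9.5 mm. Moving to where the wrist camera sees the tray.

Emit:
{"method": "servo_tool", "body": {"commands": [[[-47.2,9.7,0.3],0],[[-47.2,9.7,0.3],0],[[-47.2,9.7,0.3],0],[[-47.2,9.7,0.3],0],[[-47.2,9.7,0.3],0],[[-47.2,9.7,0.3],0],[[-47.2,9.7,0.3],0],[[-47.2,9.7,0.3],0],[[0,0,0],-8],[[0,0,0],-8],[[0,0,0],-7.9],[[0,0,0],0],[[0,0,0],0]]}}

```text
t: 7.8
ee_pos: [0.4985, -0.1423, 0.2174]
tcp_rot: [-2.533, -1.857, 0.001]
ft_force: [1.3, -0.2, -1.4]
opening: 0.11
gripper_force: 49.0
```

```bash
python3 - <<'E'
from look import *
c=cam("wrist"); img=grab_frame("wrist"); cv2.imwrite("pics/w2.png",img)
for x in [(.5323,-.0373,-.3014),(.5332,-.0367,-.288)]: print(w2px("wrist",W(T,x,.016),c).round().tolist())
go([.5,-.142,.22],72.7)
E
```

```text
[[203.0, 148.0], [315.0, 147.0], [326.0, -35.0], [191.0, -34.0]]
[[205.0, 148.0], [317.0, 146.0], [326.0, -37.0], [191.0, -34.0]]
t 7.85 p [ 0.4986 -0.1422  0.2174] yaw 72.53 tilt 0.03 j7 0.06 shift [ 0.7  1.3 -2.6] twist -0.17
```

View pics/w2.png

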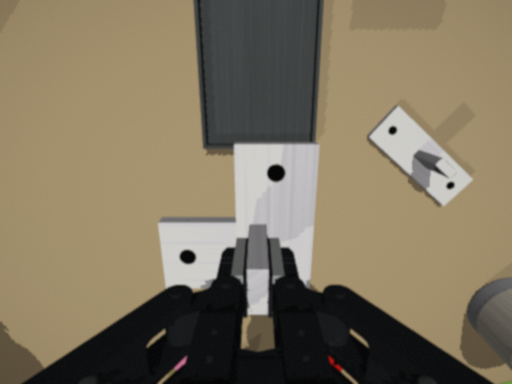

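The tray's near edge is at row ~148, from (205,148) to (316,146), its sides running up out of view. The bracket hangs level below the fingers, long leg leading. Measuring the tray edges against the prediction.

```bash
python3 - <<'E'
from look import *
from scipy.optimize import least_squares
img=cv2.imread("pics/w2.png"); b=img.max(2); c=cam("wrist"); pts=[]
dark=b<95
for r in range(10,135,5):
    xs=np.nonzero(dark[r,180:340])[0]+180; pts+=[(xs.min()-.5,r,'l'),(xs.max()+.5,r,'r')]
for col in range(212,232,3):
    ys=np.nonzero(dark[80:170,col])[0]+80; pts.append((col,ys.max()+.5,'n'))
P=px2w("wrist",[p[:2] for p in pts],.016,c)[:,:2]; k=np.array([p[2] for p in pts])
def f(x):
    cc,s=np.cos(x[2]),np.sin(x[2]); q=(P-x[:2])@np.array([[cc,-s],[s,cc]])
    return np.r_[q[k=='l',0]+.064,q[k=='r',0]-.064,q[k=='n',1]+.0865]
r=least_squares(f,[.5325,-.037,-.3],loss="soft_l1",f_scale=.001); x=r.x; e=f(x)*1e3
nl=(k=='l').sum(); nr=(k=='r').sum()
print(x.round(4),np.degrees(x[2]),"mean res mm",e[:nl].mean(),e[nl:nl+nr].mean(),e[nl+nr:].mean(),np.abs(e).max())
yaw=np.degrees(x[2])+90
tb=W(np.array([[.0175,-.040]]),x,0)[0]; ta=W(np.array([[-.0175,.040]]),x,0)[0]; print("B target",tb,"A target",ta,yaw)
go([*tb[:2],.10],yaw)
E
```

```text
[ 0.531  -0.0392 -0.2999] -17.18327724013959 mean res mm 0.7672818407816573 -0.7734102817717248 7.812956630865691e-10 1.3195935960158833
B target [ 0.53591976 -0.08256573  0.        ] A target [0.52611633 0.00420346 0.        ] 72.81672275986041
t 7.85 p [ 0.4986 -0.1422  0.2174] yaw 72.53 tilt 0.03 j7 0.06 shift [ 68.2  17.7 117.4] twist -0.29
```

Emit:
{"method": "servo_tool", "body": {"commands": [[[34.5,9.1,0],-0.3],[[34.5,9.1,0],0],[[0,0,35],0],[[0,0,45],0],[[0,0,45],0],[[0,0,25],0],[[0,0,12],0],[[0,0,0],0],[[0,0,0],0]]}}

```text
t: 8.98
ee_pos: [0.5372, -0.0818, 0.0566]
tcp_rot: [2.525, 1.867, 0.002]
ft_force: [0.4, -0.2, -0.3]
opening: 0.11
gripper_force: 48.9
```

```bash
python3 - <<'E'
from look import *
go([.5366,-.0818,.0345],72.8)
cv2.imwrite("pics/w3.png",grab_frame("wrist"))
E
```

```text
t 8.97 p [ 0.5372 -0.0818  0.0566] yaw 72.96 tilt 0.08 j7 0.16 shift [-0.2 -0.6 22.1] twist 0.16
```

View pics/w3.png

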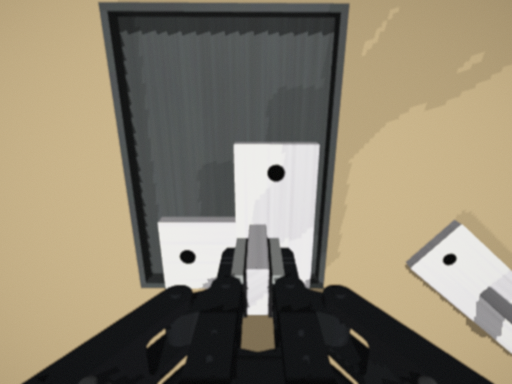

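Bracket B is over the tray, square to it and clear of the rim: right edge at col ~317, rim inner edge at col ~326 at row 200. Checking the gaps numerically.

```bash
python3 - <<'E'
from look import *
p,r,s=tp(); zb=p[2]-.0304+.008
img=cv2.imread("pics/w3.png"); b=img.max(2)
for row in (170,200): print(row,"L",b[row,118:150].tolist(),"R",b[row,310:340].tolist())
print("far",b[0:25,220].tolist())
f=lambda uv,z:((px2w("wrist",uv,z)[0]-p)@r*1e3).round(1)
print("bracket R",f((317,200),zb),"short leg L",f((160,230),zb),"tip",f((276,143),zb))
print("rim outer R row200",f((335,200),.016),"L",f((129.5,200),.016),"far",f((230,3),.016))
E
```

```text
170 L [202, 203, 202, 200, 184, 143, 98, 84, 85, 84, 82, 69, 40, 23, 22, 22, 22, 22, 23, 30, 39, 50, 64, 75, 79, 80, 80, 78, 79, 79, 78, 79] R [230, 228, 227, 225, 224, 226, 217, 183, 121, 80, 76, 76, 65, 45, 25, 20, 24, 46, 68, 77, 78, 78, 78, 100, 141, 174, 185, 186, 186, 186]
200 L [204, 204, 202, 204, 203, 203, 203, 203, 196, 168, 120, 89, 84, 84, 85, 73, 49, 28, 21, 21, 22, 21, 23, 29, 43, 59, 73, 78, 77, 79, 77, 80] R [227, 225, 223, 223, 212, 178, 117, 81, 76, 73, 62, 40, 22, 22, 34, 54, 70, 76, 77, 79, 90, 133, 173, 186, 187, 185, 187, 187, 186, 185]
far [178, 170, 142, 103, 90, 87, 88, 88, 88, 88, 82, 62, 38, 25, 23, 26, 31, 42, 51, 55, 53, 53, 54, 54, 54]
bracket R [26.3 32.4 22.5] short leg L [  7.8 -57.5  22.3] tip [58.2  8.8 22.4]
rim outer R row200 [19.5 47.6 40.8] L [ 19.6 -81.   40.6] far [126.1 -14.9  40.7]
```

Measured lug position in the tray is (18.4, −39.6) against the target (17.5, −40). I apply a 1 mm correction and lower.

Emit:
{"method": "servo_tool", "body": {"commands": [[[0,-0.8,8],0],[[0,0,8],0],[[0,0,4],0],[[0,0,1],0],[[0,0,1],0],[[0,0,0],0],[[0,0,0],0]]}}

```text
t: 9.9
ee_pos: [0.5355, -0.0815, 0.0343]
tcp_rot: [-2.525, -1.867, -0.0]
ft_force: [-8.3, 2.3, 19.8]
opening: 0.111
gripper_force: 52.3
```

Emit:
{"method": "servo_tool", "body": {"commands": [[[0,0,0],0],[[0,0,0],0],[[0,0,0],0],[[0,0,0],0]], "fingers": 150}}

```text
t: 10.4
ee_pos: [0.5358, -0.0815, 0.0336]
tcp_rot: [2.526, 1.868, -0.0]
ft_force: [0.3, -0.5, -0.0]
opening: 0.408
gripper_force: 0.0
```

Emit:
{"method": "servo_tool", "body": {"commands": [[[0,0,-20],0],[[0,0,-50],0],[[0,0,-60],0],[[0,0,-60],0],[[0,0,0],0],[[0,0,0],0]]}}

```text
t: 11.15
ee_pos: [0.5356, -0.0813, 0.2242]
tcp_rot: [-2.525, -1.868, -0.002]
ft_force: [-0.3, 1.0, 0.8]
opening: 0.416
gripper_force: 0.0
```

```bash
python3 - <<'E'
from look import *
cv2.imwrite("pics/w4.png",grab_frame("wrist")); x=fitblob("pics/w4.png",(.536,-.0815,np.radians(72.8)),.004)
c=cam("wrist"); m=(cv2.imread("pics/w4.png").max(2)<95); print("tray rim px",w2px("wrist",W(T,(.5317,-.0385,-.3),.016),c).round().tolist())
go([.4525,-.2850,.25],118.65-180)
E
```

```text
blob 4146 [ 0.5337 -0.081   1.2737] 72.98 0.954
tray rim px [[194.0, 203.0], [297.0, 203.0], [305.0, 49.0], [182.0, 48.0]]
t 11.2 p [ 0.5352 -0.0813  0.2235] yaw 72.98 tilt 0.04 j7 -0.03 shift [-219.   -19.5  -26.5] twist 134.33
```

Emit:
{"method": "servo_tool", "body": {"commands": [[[-43.8,-3.9,-5.3],0],[[-43.8,-3.9,-5.3],0],[[-43.8,-3.9,-5.3],0],[[-43.8,-3.9,-5.3],0],[[-43.8,-3.9,-5.3],0],[[0,0,0],10.3],[[0,0,0],10.3],[[0,0,0],10.3],[[0,0,0],10.3],[[0,0,0],10.3],[[0,0,0],10.3],[[0,0,0],10.3],[[0,0,0],10.3],[[0,0,0],10.3],[[0,0,0],10.3],[[0,0,0],10.3],[[0,0,0],10.3],[[0,0,0],10.7],[[0,0,0],0],[[0,0,0],0]], "fingers": 0}}

```text
t: 13.7
ee_pos: [0.4528, -0.2852, 0.2497]
tcp_rot: [2.705, -1.596, -0.001]
ft_force: [0.2, 0.5, -0.2]
opening: 1.0
gripper_force: 0.0
```

```bash
python3 - <<'E'
from look import *
cv2.imwrite("pics/w5.png",grab_frame("wrist")); x=fitblob("pics/w5.png",(.4525,-.285,2.071))
go([*x[:2],.030],np.degrees(x[2])-180)
a=cv2.imread("pics/w4.png");b=cv2.imread("pics/w5.png"); cv2.imwrite("pics/w45.png",np.hstack([a[20:384,120:400],b[20:384,120:400]]))
E
```

```text
blob 3254 [ 0.4502 -0.2861  2.07  ] 118.6 0.859
t 13.75 p [ 0.4528 -0.2852  0.2499] yaw -61.12 tilt 0.04 j7 -1.63 shift [ -0.4   2.6 219.9] twist 0.28
```

View pics/w45.png

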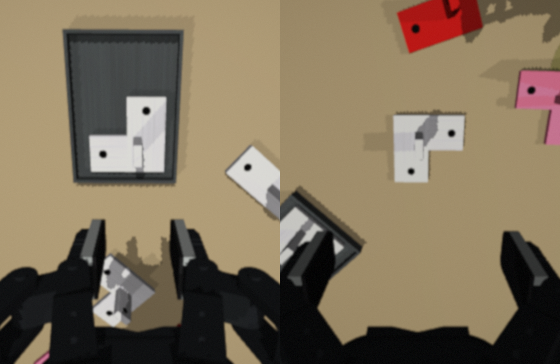

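Left half: B lies flat in the tray's lower-right corner. Right half: aluminium bracket A with its lug along the tool's x. Red and pink are well clear of the fingers. Descending.

Emit:
{"method": "servo_tool", "body": {"commands": [[[-0.4,2.6,40],0.3],[[0,0,45],0],[[0,0,45],0],[[0,0,45],0],[[0,0,30],0],[[0,0,14.5],0],[[0,0,0],0]]}}

```text
t: 14.62
ee_pos: [0.4503, -0.2863, 0.0305]
tcp_rot: [2.699, -1.608, -0.001]
ft_force: [0.6, 0.1, 0.5]
opening: 1.002
gripper_force: 0.0
```

Emit:
{"method": "servo_tool", "body": {"commands": [[[0,0,0],0],[[0,0,0],0],[[0,0,0],0],[[0,0,0],0],[[0,0,0],0],[[0,0,0],0],[[0,0,0],0],[[0,0,0],0]], "fingers": 255, "newtons": 50}}

```text
t: 15.62
ee_pos: [0.4507, -0.2861, 0.0309]
tcp_rot: [-2.698, 1.609, -0.0]
ft_force: [-1.7, 2.9, 8.6]
opening: 0.112
gripper_force: 49.1
```

Emit:
{"method": "servo_tool", "body": {"commands": [[[0,0,-10],0],[[0,0,-40],0],[[0,0,-50],0],[[0,0,-50],0],[[0,0,-40],0],[[0,0,0],0]]}}

```text
t: 16.38
ee_pos: [0.4514, -0.2867, 0.2231]
tcp_rot: [-2.697, 1.608, -0.005]
ft_force: [0.2, -0.0, -3.6]
opening: 0.111
gripper_force: 49.2
```

```bash
python3 - <<'E'
from look import *
t=(.5317,-.0385,-.3); ta=W(np.array([[-.0175,.040]]),t,0)[0]; print(ta)
go([*ta[:2],.22],72.8)
E
```

```text
[0.52680242 0.00488506 0.        ]
t 16.38 p [ 0.4514 -0.2867  0.2231] yaw -61.61 tilt 0.21 j7 -1.62 shift [-220.6 -205.     3.1] twist -134.41
```

Emit:
{"method": "servo_tool", "body": {"commands": [[[-36.8,-34.2,0.5],0],[[-36.8,-34.2,0.5],0],[[-36.8,-34.2,0.5],0],[[-36.8,-34.2,0.5],0],[[-36.8,-34.2,0.5],0],[[-36.8,-34.2,0.5],0],[[0,0,0],-10.3],[[0,0,0],-10.3],[[0,0,0],-10.3],[[0,0,0],-10.3],[[0,0,0],-10.3],[[0,0,0],-10.3],[[0,0,0],-10.3],[[0,0,0],-10.3],[[0,0,0],-10.3],[[0,0,0],-10.3],[[0,0,0],-10.3],[[0,0,0],-10.3],[[0,0,0],-10.7],[[0,0,0],0]]}}

```text
t: 18.88
ee_pos: [0.5256, 0.0054, 0.217]
tcp_rot: [-2.531, -1.86, 0.001]
ft_force: [0.8, 0.5, -2.8]
opening: 0.109
gripper_force: 49.4
```

```bash
python3 - <<'E'
from look import *
go([.5268,.0049,.07],72.8)
E
```

```text
t 18.88 p [0.5256 0.0054 0.217 ] yaw 72.6 tilt 0.07 j7 -0.22 shift [-1.00e-01  1.50e+00  1.47e+02] twist -0.2
```

Emit:
{"method": "servo_tool", "body": {"commands": [[[0,1.5,35],-0.2],[[0,0,45],0],[[0,0,40],0],[[0,0,27],0],[[0,0,13],0],[[0,0,0],0]]}}

```text
t: 19.62
ee_pos: [0.5273, 0.005, 0.0572]
tcp_rot: [-2.529, -1.863, 0.002]
ft_force: [-0.5, -0.2, -2.3]
opening: 0.109
gripper_force: 49.3
```

```bash
python3 - <<'E'
from look import *
go([.5268,.0049,.0345],72.8); cv2.imwrite("pics/w6.png",grab_frame("wrist"))
cv2.imwrite("pics/top6.png",grab_frame("top"))
c=cam("wrist"); p=tp()[0]; print("exp bracket px",w2px("wrist",W(L,(p[0],p[1],np.radians(252.8)),p[2]-.0305+.008),c).round().tolist(),"rim",w2px("wrist",W(T,(.5317,-.0385,-.3),.016),c).round().tolist())
E
```

```text
t 19.62 p [0.5273 0.005  0.0572] yaw 72.75 tilt 0.08 j7 -0.02 shift [-0.2 -0.4 22.7] twist -0.05
exp bracket px [[200.0, 190.0], [209.0, 320.0], [278.0, 320.0], [280.0, 260.0], [354.0, 260.0], [363.0, 189.0]] rim [[199.0, 372.0], [360.0, 372.0], [392.0, 158.0], [180.0, 158.0]]
```

View pics/w6.png

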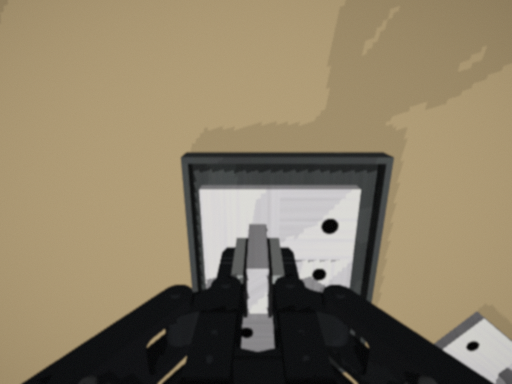

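```bash
python3 - <<'E'
from look import *
p,r,s=tp(); zb=p[2]-.0305+.008
b=cv2.imread("pics/w6.png").max(2)
print("col300 rows145-195",b[145:195,300].tolist()); print("row200 L",b[200,178:206].tolist(),"R",b[200,352:392].tolist()); print("row170 L",b[170,178:206].tolist(),"R",b[170,365:397].tolist())
f=lambda uv,z:((px2w("wrist",uv,z)[0]-p)@r*1e3).round(1)
print("rim",f((300,153),.016),f((183,170),.016),f((391,170),.016),"br",f((300,187),zb),f((200,195),zb),f((361,195),zb))
bb=(.5340,-.0813,np.radians(72.9)); print("B leg end px",w2px("wrist",W(L,bb,.012)[1:3]).round().tolist(), "hole seen 319,274:",f((319,274),.012))
E
```

```text
col300 rows145-195 [160, 160, 161, 160, 162, 157, 139, 101, 57, 38, 37, 43, 54, 63, 66, 66, 64, 63, 55, 45, 37, 37, 36, 37, 37, 42, 53, 60, 65, 67, 69, 67, 67, 66, 67, 66, 68, 65, 69, 81, 103, 119, 124, 140, 175, 199, 207, 206, 206, 206]
row200 L [178, 177, 177, 178, 176, 161, 126, 87, 74, 75, 74, 71, 57, 33, 20, 18, 22, 35, 47, 59, 80, 134, 189, 212, 215, 218, 219, 218] R [217, 218, 218, 218, 218, 218, 209, 176, 115, 71, 67, 65, 66, 65, 64, 65, 65, 62, 64, 63, 56, 36, 22, 18, 18, 18, 21, 25, 37, 60, 72, 76, 75, 77, 86, 119, 148, 158, 160, 160]
row170 L [178, 178, 170, 145, 100, 76, 74, 74, 74, 64, 45, 26, 19, 20, 26, 37, 45, 52, 54, 56, 54, 45, 38, 38, 39, 42, 42, 44] R [55, 52, 43, 38, 38, 37, 38, 41, 43, 47, 50, 47, 33, 18, 18, 21, 18, 19, 21, 30, 52, 68, 78, 77, 77, 79, 100, 136, 155, 160, 160, 160]
rim [48.9 24.6 42.5] [ 38.5 -46.4  42.4] [38.4 80.7 42.5] br [34.  22.5 22.5] [ 29.3 -32.9  22.5] [29.3 56.7 22.6]
B leg end px [[351.0, 255.0], [286.0, 255.0]] hole seen 319,274: [-38.6  42.7  46.4]
```

The rim, bracket and B's visible hole all agree: A's lug is at tray (−17, 40), with about 10 mm to the walls and to B. Lowering.

Emit:
{"method": "servo_tool", "body": {"commands": [[[0,0,8],0],[[0,0,8],0],[[0,0,4],0],[[0,0,1],0],[[0,0,1],0],[[0,0,0],0],[[0,0,0],0]]}}

```text
t: 20.6
ee_pos: [0.5276, 0.0053, 0.0357]
tcp_rot: [2.527, 1.866, 0.0]
ft_force: [0.3, 0.2, -2.2]
opening: 0.111
gripper_force: 49.5
```

Emit:
{"method": "servo_tool", "body": {"commands": [[[0,0,0.7],0],[[0,0,0.6],0],[[0,0,0],0],[[0,0,0],0]]}}

```text
t: 21.1
ee_pos: [0.5277, 0.0053, 0.0349]
tcp_rot: [-2.527, -1.866, -0.001]
ft_force: [-5.3, 1.4, 16.0]
opening: 0.11
gripper_force: 52.1
```

Emit:
{"method": "servo_tool", "body": {"commands": [[[0,0,0],0],[[0,0,0],0],[[0,0,0],0],[[0,0,0],0]], "fingers": 150}}

```text
t: 21.6
ee_pos: [0.5276, 0.0052, 0.0343]
tcp_rot: [2.527, 1.866, -0.0]
ft_force: [0.3, 0.0, 0.1]
opening: 0.413
gripper_force: 0.0
```

Emit:
{"method": "servo_tool", "body": {"commands": [[[0,0,-20],0],[[0,0,-50],0],[[0,0,-60],0],[[0,0,-60],0],[[-60,0,0],0],[[-60,0,0],0],[[0,0,0],0],[[0,0,0],0]]}}

```text
t: 22.6
ee_pos: [0.4923, -0.1093, 0.2243]
tcp_rot: [-2.528, -1.865, -0.0]
ft_force: [0.2, 0.3, 0.1]
opening: 0.414
gripper_force: 0.0
```

```bash
python3 - <<'E'
from look import *
cv2.imwrite("pics/w7.png",grab_frame("wrist"))
fitblob("pics/w7.png",(.5273,.0053,np.radians(252.8)),.004); fitblob("pics/w7.png",(.534,-.081,np.radians(72.9)),.004)
s=grab_frame("scene"); cv2.imwrite("pics/s7.png",s)
uv=w2px("scene",[[.53,-.04,.02]])[0].astype(int); print(uv)
y,x=max(uv[1]-60,0),max(uv[0]-70,0)
cv2.imwrite("pics/fin.png",np.hstack([cv2.imread("pics/w7.png")[:300,120:400],cv2.resize(s[y:y+120,x:x+140],(350,300),interpolation=cv2.INTER_CUBIC)]))
print(telemetry.observe()["t"],telemetry.observe()["ee_pos"])
E
```

```text
blob 5697 [0.5264 0.0062 4.4147] 252.94 0.963
blob 4548 [ 0.5343 -0.0808  1.2708] 72.81 0.962
[260 208]
22.7 [ 0.4925634  -0.10848227  0.22419302]
```

View pics/fin.png

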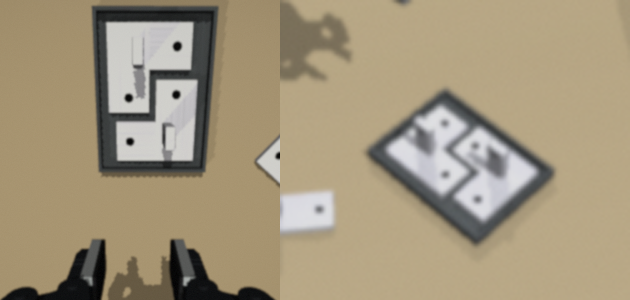

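Both brackets lie flat in the tray, nested, with dark gaps all round them and the lugs up. The fingers are clear, so I hand in.

```bash
python3 -c "
from workcell import arm; print(arm.sign_off())"
```

```text
the job is handed in; nothing more can be done
None
```

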